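# Set the cure dial, lower the nested covers, lift off the shield alone

### The job

First turn the dial on the white cure base to its long mark and let go. Then pick up the two nested covers from the ceramic tray together by the thin steel stem, lower them gently over the print until the glass dome sits fully home in the round seat, the metal shield still over it, and let go. Last, lift the shield alone by its collar until it is completely clear of the dome and its stem, leaving the dome undisturbed, and finish while holding the shield upright in the air; leave all other things where they are.

Things in the scene. Friction and masses are not known exactly. Their poses are not given: they have to be found in the camera images.
- base: The cure base, fixed: a flat white plastic box 140 (x) by 250 (y) by 30 mm high. Origin: centre of its underside. The round seat is in its +y half, the dial in its -y half.
- seat (a point): Centre of the round seat on the base's top face (30 mm above the table; base frame 0, +62, 30 mm). A raised ring 4 mm high, inner radius 50 mm, outer 55 mm, surrounds the seat; the dome (radius 45 mm) stands inside it on the flat top face. Axes as the base's.
- dial_axis (a point): Point on the dial's axis at the base's top face (base frame -12, -78, 30 mm). Dial: black disc, radius 20, 8 mm high, under an upright grip bar 42 long, 12 thick, its top 33 mm above this point. The bar's pointer end has a white line on top and a small nose. Marks on the base's top, on the dial's +x side: one long dark line (the long mark) and three dots.
- dial (a joint): Dial angle (rad), growing clockwise from above, range -0.06 to 1.86. Pointer direction, counter-clockwise from the base's +x axis, is 0.9 minus the value. Sprung detents: dots at 0, 0.6 and 1.8, the long mark at 1.2. It starts at or between the first two dots. Detent torque about 0.05 N m; let go near a detent, it pulls itself in.
- print: The print to be covered: small grey plastic pedestal, largest diameter 30 mm, 34 mm high, 30 g, loose, standing on the seat near its centre (within about 5 mm). Origin: centre of its underside.
- tray: White ceramic tray, fixed, 240 (x) by 140 (y) mm, rim 12 mm high, inner floor 5 mm above the table. Origin: centre of its underside. The nested covers stand in its -x half, a steel ring in its +x half.
- dome: Inner cover, loose, 0.19 to 0.31 kg: open-bottomed glass dome, outer radius 45 mm, wall 3 mm, flat top 62 mm above its foot, 58 mm deep inside. From the top's centre a steel stem, diameter 14 mm, rises to 122 mm above the foot. Origin: centre of the foot; z along the stem. With the shield on, only the stem's top 31 mm is in sight. Lifting the stem lifts both covers.
- shield: Outer cover, loose, 0.14 to 0.24 kg: open-bottomed aluminium cylinder, outer radius 57 mm, wall 3 mm, roof top 57 mm above its rim, with a collar (see collar_top) on the roof. Origin: centre of the lower rim; z up. Nested, its roof rests on the dome's top and its rim is 8 mm above the dome's foot.
- collar_top (a point): Centre of the shield's collar at its top edge (83 mm above the shield's rim). Collar: upright tube on the roof, outer diameter 38 mm, bore 24 mm, from 57 to 83 mm above the rim. Nested, the dome's stem passes up through it with 5 mm play all round and stands 31 mm above this point. Lifting the collar lifts the shield alone; its rim passes the stem's top when raised 114 mm.
- lantern: Bystander: cylindrical curing lantern, radius 45 mm, 138 mm high with a press button on top. Origin: centre of underside.
- build_plate: Bystander: aluminium printer build plate, 80 by 130 mm, with a block and pin on it, 38 mm high. Origin: centre of underside.
- stand: Bystander: low round hard-silicone stand, radius 36 mm, 26 mm high. Origin: centre of underside.
- scraper: Bystander: flat spatula lying on the counter. Origin: its underside near the middle; handle towards its -x.
- resin: Bystander: resin bottle, radius 34 mm, 170 mm high. Origin: centre of underside.
- wash_cup: Bystander: clear open cup, radius 40 mm, 70 mm high. Origin: centre of underside.
- adapter: Bystander: steel ring 38 mm across, 16 mm high, lying in the +x half of the tray. Origin: centre of underside.
Mind the look-alikes: they are no part of the job. What is shaped like the print but red or turquoise is not meant.

How it is judged (in metres and radians):
On the way, in this order (a step that is already met when the one before it is completed fails the run):
1. the dial stands at its long mark, let go, the covers not yet picked up (value of joint dial between 1.05 and 1.35 rad and contact force between base and the fingers below 0.1 N and distance of dome from where it was at the start of the episode below 0.02 m), for 0.2 s.
2. both covers, still nested, are lifted together off the tray (z of shield in the frame of dome between 0.004 and 0.012 m and horizontal distance between shield and dome below 0.009 m and z of dome in the frame of tray above 0.03 m), for 0.1 s.
3. the dome is home in the seat, let go, the shield still nested over it (horizontal distance between dome and seat below 0.007 m and z of dome in the frame of seat between -0.003 and 0.0025 m and angle between dome's own z axis and vertical below 0.05 rad and z of shield in the frame of dome between 0.004 and 0.012 m and horizontal distance between shield and dome below 0.009 m and contact force between each of dome, shield and the fingers below 0.1 N), for 0.2 s.
At the end, for the whole second after the job is handed in: Dial 1.05 to 1.35 rad; dome in the seat (7 mm of centre, 3 mm of height, tilt under 0.05 rad), touched by neither fingers nor shield; shield gripped, still, tilt under 0.25 rad, rim 124 mm or more above the seat face; print standing within 20 mm of the seat centre (value of joint dial between 1.05 and 1.35 rad and horizontal distance between dome and seat below 0.007 m and z of dome in the frame of seat between -0.003 and 0.0025 m and angle between dome's own z axis and vertical below 0.05 rad and z of shield in the frame of seat above 0.124 m and angle between shield's own z axis and vertical below 0.25 rad and contact force between shield and the fingers above 1 N and contact force between shield and dome below 0.05 N and contact force between shield and base below 0.05 N and linear speed of shield below 0.03 m/s and contact force between dome and the fingers below 0.1 N and linear speed of dome below 0.02 m/s and horizontal distance between print and seat below 0.02 m and angle between print's own z axis and vertical below 0.2 rad); the arm keeps its last pose, push and grip.
It fails at once if the shield comes off the dome while the dome is not sitting home in the seat, or the dome is lifted, tipped or shifted as the shield comes off (z of shield in the frame of dome above 0.016 m and not (horizontal distance between dome and seat below 0.007 m and z of dome in the frame of seat between -0.003 and 0.0025 m and angle between dome's own z axis and vertical below 0.05 rad)).
It fails at once if the covers are dropped: let go over the seat with the dome's foot more than 8 mm above it (horizontal distance between dome and seat below 0.06 m and z of dome in the frame of seat above 0.008 m and contact force between each of dome, shield and the fingers below 0.05 N).
It fails at once if the covers are banged on the base (over 45 N) (contact force between dome and base above 45 N).
It fails at once if the print is knocked over or pushed more than 10 mm (distance of print from where it was at the start of the episode above 0.01 m or angle between print's own z axis and vertical above 0.3 rad).
It fails at once if another thing is moved more than 25 mm (distance of any of lantern, build_plate, stand, scraper, resin, wash_cup, adapter from where it was at the start of the episode above 0.025 m).
It also fails if it takes over 69 s, if anything falls off the work surface, if the arm or the gripper's body presses on something with over 40 N, if the wrist force passes 120 N, or if a joint passes its speed limit or range.

### The arm

A 6-joint arm with a two-finger parallel gripper is mounted at the origin on the work surface. World frame = base frame: x ahead of the robot, y to its left, z up, the work surface at z = 0. Lengths are in mm, angles in degrees, forces in N, time in s.
With the tool pointing down it reaches from about 300 to 850 mm from the base axis. Payload 4.2 kg.
Tool frame: the origin (TCP) lies between the finger pads; the fingertips stand 14 mm ahead of it and the grasp point (between the pads) lies 5 mm behind it; z points along the fingers, y is the line along which they close (so a half turn about z gives the same grasp; the last joint's range is limited). The gripper opens to 91 mm and grips with 3 to 60 N. Pads are 32 mm wide; open, the fingers measure 118 mm over their backs; the gripper's body (76 mm by 178 mm) begins 60 mm behind the grasp point.
Start: joints at [69.099, 18.312, 89.639, -0, 72.044, -1.146], TCP at [194.357, 541.172, 227.976] pointing down, gripper open.
Joint ranges: [-177.97, 177.97], [-48.28, 115.42], [12.27, 149.76], [-77.06, 257.06], [2.81, 150.46], [-146.56, 146.56]. Speed limits (degrees/s): [147.25, 147.25, 180, 180, 180, 180].

### API

Orientations are given as [roll, pitch, yaw] about the fixed x, y, z axes, in that order (R = Rz(yaw) Ry(pitch) Rx(roll)).
In Python, from workcell import * gives the robot as it stands. The module is installed in compiled form; this text tells all that it offers.
- The arm moves only by the tool send_rows, never from a script. Its argument "deltas" is a list of rows, each a list of 2 entries, a list of its own where there are three numbers: the shift along the tool's x, y, z normalised to -1 to 1, where 1 is 0.5 m, then the turn, a rotation vector about the tool's x, y, z normalised to -1 to 1, where 1 is 0.5 rad. A call has 1 to 10 rows; each row shifts and turns the commanded pose from where the row before left it, along the tool's axes as they then stand; what a row does not reach is not made up. A row lasts 1/10 s, in which the tool goes at most 50 mm and 8.59 degrees, less where a joint would pass 70% of its speed; a pose out of reach is approached as far as the arm can. A call with a number of a shift or a turn outside -1 to 1 is refused whole. A call with a gripper value outside its range is refused whole. "grip" is the closure, from 0 (fully open) to 1 (shut), set as the call begins (left out, the last holds). The fingers move at their own pace and stop on an object; "grip_force" is the grip in N (left out, the last holds). Time passes only in rows, so rows that do not move let the fingers close. It gives the time, the measured TCP pose, the force, the opening and the grip force at its end, in the units of the state.
- state(): the state, without advancing time (a new reading comes with each control period).
- grab_frame(name): name is "scene" or "side" or "wrist"; returns the picture (420x560x3 uint8, red, green, blue); there is no depth.
- calibration(name): a dict with "mtx" (3x3 intrinsics, pixels), "R" (3x3) and "t" (3): a world point X has camera coordinates R X + t. Camera axes: x right, y down, z forward; pixel columns grow to the right and rows downward; lengths in mm; the calibration is good to about 2 mm. A picture is of the moment at which its call begins: read the wrist's pose just before it. calibration takes no time and is no camera call; for the wrist camera it gives the pose at the moment of the call.
- job_done(): hands the job in; it is judged then, once.
Trained networks look in the newest picture that a camera, given by its name, has taken for a name from the list of things; names that differ only in an ending like _2 or _b are one class to them, and where a whole thing is asked for, a point or a joint stands for the part that bears it (a point fixed in the world has none). Each returns a list of dicts, best first, with "p" (0 to 1); they miss things now and then, are a little off and sometimes report something else, mostly with a low value. They report only what shows in the picture. A call takes as long as a camera call. They do not tell look-alikes from the thing itself.
- trace(camera, label): "pixels" (420x560 bool, what is visible of it) and "bbox" ([left, top, width, height] in pixels, round what is visible of it).
The state is a dict: "time_s": time; "qpos": joint angles; "qvel": joint speeds; "effort": joint torques, N m; "ee_pos": TCP position; "ee_rot": TCP orientation; "force": force on the tool from outside, world axes, zero at the start; "torque": the same for the moment, N m; "gripper_width": finger opening in mm; "gripper_force": force on a finger pad.
Only numpy, scipy, OpenCV 4.12 (cv2) and the standard library are available. Lean on these libraries where they do the work, as an engineer would, in place of code of your own. Each camera call takes 0.05 s, during which the arm holds its last target. There are 200 camera calls.

## Working session

There is one attempt and no reset: what is moved stays moved. The work goes in short steps, Python scripts to look and compute and a tool call to move; the robot and the scene stay as the last step left them, time stands still between calls to the robot, and variables do not carry over. Pictures are saved under pics/ and viewed, at most 10 in all, crops included, and the job is handed in when it is done.

Besides the shell and the picture viewer there is one more tool, called after ">>>" by a JSON object that holds its "name" and its "arguments", one argument or row to a line. send_rows: Moves the arm, as the interface text tells. Scaled input: -1 to 1 covers 0.5 m each way for a shift and 0.5 rad each way for a turn. Its arguments: {"type":"object","properties":{"deltas":{"type":"array","items":{"type":"array"}},"grip":{"type":"number"},"grip_force":{"type":"number"}},"required":["deltas"]}

```bash
mkdir -p pics; python3 - <<'E'
from workcell import *
import cv2,numpy as np
s=state();print(s)
ims=[]
for n in("scene","side"):
    im=grab_frame(n);cv2.imwrite(f"pics/{n}0.png",im[:,:,::-1])
    c=calibration(n);print(n,np.round(c["mtx"],1).tolist(),np.round(c["R"],3).tolist(),np.round(c["t"],1).tolist())
    for l in("base","dial","seat","dome","shield","tray","print","collar_top"):
        try:
            for d in trace(n,l)[:3]:print(n,l,round(d["p"],2),d["bbox"])
        except Exception as e:print(l,e)
E
```

```text
{'time_s': 0.0, 'qpos': array([ 6.90983301e+01,  1.83524026e+01,  8.97074762e+01, -1.85261838e-03,
        7.20435636e+01, -1.14738066e+00]), 'qvel': array([-0.09036856,  0.00167931,  0.01431759,  0.10323757, -0.04872056,
        0.05276842]), 'effort': array([-9.52630580e-04, -4.12462556e+01, -2.31972277e+01,  7.27437995e-02,
        4.57263901e-02, -1.17679328e-04]), 'ee_pos': array([194.19096581, 540.6977522 , 227.10537738]), 'ee_rot': array([-1.79896543e+02, -3.10361053e-04,  1.60246283e+02]), 'force': array([-0.16723541, -1.0670602 ,  0.01502867]), 'torque': array([-0.04032048,  0.01464367,  0.02166   ]), 'gripper_force': 0.0, 'gripper_width': 91.39954656868427}
scene [[474.4, 0.0, 279.4], [0.0, 474.4, 214.3], [0.0, 0.0, 1.0]] [[-0.571, 0.821, -0.009], [0.637, 0.437, -0.635], [-0.518, -0.369, -0.772]] [364.1, -312.0, 2007.1]
scene base 0.98 [208.6, 174.4, 79.0, 54.1]
scene base 0.64 [224.6, 247.3, 19.0, 19.5]
scene seat 0.85 [212.0, 177.4, 74.3, 51.6]
scene dome 0.43 [364.9, 216.8, 5.9, 5.9]
scene shield 0.59 [345.5, 215.2, 34.7, 34.5]
scene shield 0.24 [232.3, 177.6, 7.1, 16.4]
scene tray 0.64 [408.4, 233.8, 47.3, 58.5]
scene tray 0.57 [323.2, 231.6, 69.0, 50.0]
scene print 0.55 [268.6, 175.4, 5.4, 14.7]
scene print 0.45 [281.9, 219.7, 8.4, 10.3]
scene print 0.44 [257.1, 195.8, 7.1, 13.2]
scene collar_top 0.94 [347.9, 212.4, 34.5, 38.1]
side [[504.2, 0.0, 271.3], [0.0, 504.2, 209.7], [0.0, 0.0, 1.0]] [[0.914, -0.406, -0.016], [-0.254, -0.541, -0.802], [0.316, 0.737, -0.598]] [-536.9, 213.8, 1314.7]
side base 0.94 [247.3, 238.4, 88.2, 79.4]
side dial 0.66 [294.5, 273.6, 13.6, 21.0]
side seat 0.9 [249.3, 237.6, 88.0, 77.9]
side shield 0.77 [187.7, 175.2, 36.3, 33.2]
side tray 0.62 [183.7, 173.5, 75.6, 45.2]
side print 0.69 [275.0, 240.6, 12.1, 17.0]
side print 0.68 [239.2, 274.5, 12.9, 19.8]
side print 0.64 [266.3, 224.2, 9.4, 21.5]
side collar_top 0.93 [186.8, 173.7, 38.6, 33.2]
```

```bash
python3 - <<'E'
import cv2,numpy as np
a=cv2.imread("pics/scene0.png");b=cv2.imread("pics/side0.png")
A=cv2.resize(a[140:320,190:470],(800,514),interpolation=cv2.INTER_CUBIC)
B=cv2.resize(b[120:340,130:430],(800,587),interpolation=cv2.INTER_CUBIC)
cv2.imwrite("pics/a.png",A);cv2.imwrite("pics/b.png",B)
E
```

```text
(no output)
```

View pics/a.png

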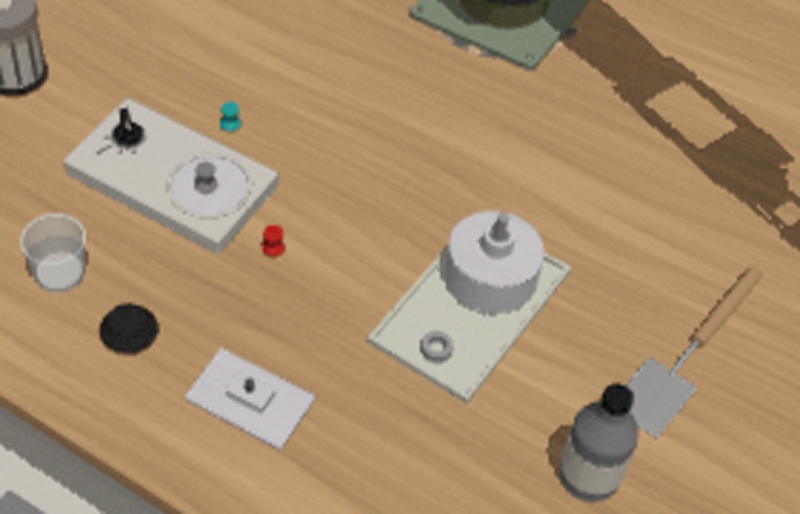

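View pics/b.png

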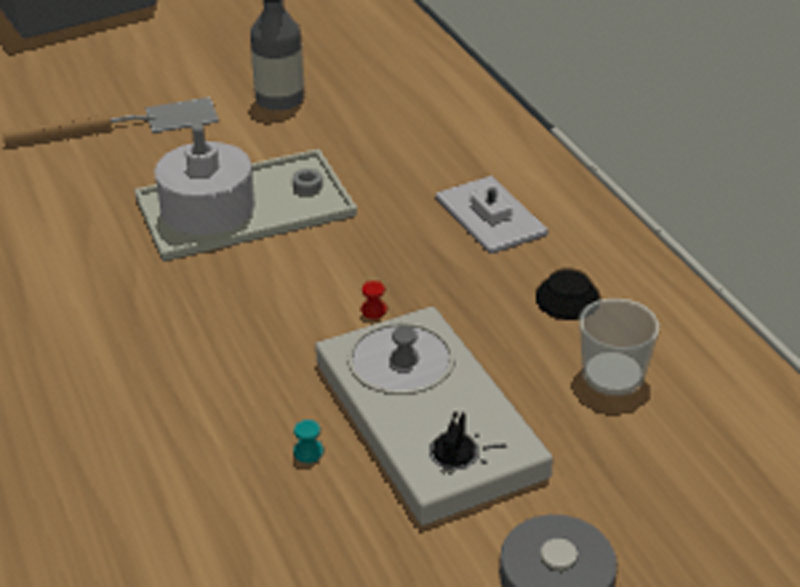

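The scene view shows the base at about (212-287, 175-228), with the grey print on its seat. The red and turquoise pedestals stand beside the base on the counter, so they are look-alikes. The nested covers, with the stem on top, are in the tray at about (362, 230). I'll localise these from both views.

```bash
cat >h.py <<'E'
from workcell import *
import cv2,numpy as np
from scipy.optimize import minimize,least_squares
def proj(c,P):
    q=np.atleast_2d(P)@c["R"].T+c["t"]; q=q@c["mtx"].T; return q[:,:2]/q[:,2:]
def ray(c,uv,z):
    d=c["R"].T@np.linalg.solve(c["mtx"],[uv[0],uv[1],1]); o=-c["R"].T@c["t"]; return o+d*(z-o[2])/d[2]
def hullmask(c,P):
    m=np.zeros((420*4,560*4),np.uint8); h=cv2.convexHull(((proj(c,P)+.5)*4).astype(np.float32)).astype(np.int32)
    cv2.fillConvexPoly(m,h,255); return cv2.resize(m,(560,420),interpolation=cv2.INTER_AREA)/255.
def box(lx,ly,h,x,y,yaw):
    c,s=np.cos(yaw),np.sin(yaw);P=np.array([[i*lx/2,j*ly/2,k] for i in(-1,1) for j in(-1,1) for k in(0,h)],float)
    return np.c_[P[:,:2]@np.array([[c,s],[-s,c]])+[x,y],P[:,2]]
def fit(masks,model,x0,scale):
    def f(p):
        v=0
        for c,m in masks:
            g=hullmask(c,model(p*scale)); v+=1-np.minimum(g,m).sum()/np.maximum(g,m).sum()
        return v/len(masks)
    r=minimize(f,np.array(x0)/scale,method="Nelder-Mead",options=dict(xatol=.005,fatol=1e-5,initial_simplex=np.vstack([np.array(x0)/scale]+[np.array(x0)/scale+e for e in np.eye(len(x0))])))
    return r.x*scale,r.fun
def circ(x,y,r,z):
    t=np.linspace(0,2*np.pi,60);return np.c_[x+r*np.cos(t),y+r*np.sin(t),0*t+z]
E
python3 - <<'E'
from h import *
C={n:calibration(n) for n in("scene","side")}
M={}
for n in C:
    grab_frame(n)
    for l in("base","shield","tray","dial","lantern"):
        r=trace(n,l)
        if r: M[n,l]=r[0]["pixels"].astype(float); print(n,l,r[0]["p"],r[0]["bbox"],M[n,l].sum())
for uv,z,n in(((247,201),30,"scene"),((290,278),30,"side"),((365,217),70,"scene"),((205,183),70,"side")):print(n,ray(C[n],uv,z))
b=ray(C["side"],(291,276),30)
best=[]
for y in np.radians([-150,-120,-90,-60,-30,0]):
    best.append(fit([(C[n],M[n,"base"]) for n in C],lambda p:box(140,250,30,*p),[b[0],b[1],y],np.array([15,15,.15])))
best.sort(key=lambda r:r[1]);print("base",best[0],best[1])
# long mark/dial: check pointer sign
for n in C:
    p=best[0][0]
    for k,yaw in(("",p[2]),("flip",p[2]+np.pi)):
        c,s=np.cos(yaw),np.sin(yaw);R=np.array([[c,-s],[s,c]])
        for nm,q in(("seat",(0,62)),("dial",(-12,-78))):
            w=np.r_[R@q+p[:2],30];print(n,k,nm,w.round(1),proj(C[n],w).round(1))
s=ray(C["side"],(205,183),70)
print("shield",fit([(C[n],M[n,"shield"]) for n in C],lambda p:np.vstack([circ(*p,57,13),circ(*p,57,70),circ(*p,19,96)]),s[:2],np.array([15,15])))
E
```

```text
scene base 0.81 [207.7, 176.5, 83.5, 52.3] 2085.0
scene shield 0.74 [344.5, 214.9, 37.7, 34.9] 944.0
scene tray 0.59 [321.1, 229.2, 68.9, 52.1] 1363.0
scene lantern 0.67 [179.0, 130.2, 24.7, 42.7] 809.0
side base 0.98 [247.0, 234.6, 86.5, 81.1] 3821.0
side shield 0.81 [182.2, 175.4, 43.0, 33.5] 1056.0
side tray 0.87 [181.0, 174.0, 80.5, 44.2] 1284.0
side dial 0.58 [295.0, 274.5, 12.2, 19.8] 225.0
side lantern 0.97 [314.5, 311.8, 47.7, 76.0] 2770.0
scene [ 573.26541317 -190.49700907   30.        ]
side [ 539.51812309 -228.23469674   30.        ]
scene [425.93077851 216.98867481  70.        ]
side [462.17738573 229.63715947  70.        ]
base (array([ 5.56493199e+02, -1.92324113e+02,  1.94537347e-02]), np.float64(0.0932882167976401)) (array([ 555.22679027, -192.0996848 ,   -3.12650915]), np.float64(0.0939798410740107))
scene  seat [ 555.3 -130.3   30. ] [[263.  204.9]]
scene  dial [ 546.  -270.5   30. ] [[234.6 187.5]]
scene flip seat [ 557.7 -254.3   30. ] [[236.  191.2]]
scene flip dial [ 567.  -114.1   30. ] [[264.7 208.8]]
side  seat [ 555.3 -130.3   30. ] [[279.7 253.3]]
side  dial [ 546.  -270.5   30. ] [[299.6 288. ]]
side flip seat [ 557.7 -254.3   30. ] [[300.9 282.4]]
side flip dial [ 567.  -114.1   30. ] [[281.1 248.6]]
shield (array([465.81049819, 232.05557412]), np.float64(0.07659758471776013))
```

```bash
cat >>h.py <<'E'
from scipy.spatial.transform import Rotation as Ro
import json
def plan(x,y,z,yaw,n=None,start=None):
    """straight rows from the measured pose (or start=[x,y,z,yaw]) to the target, tool down; yaw=tool x heading deg"""
    s=state()
    p=np.array(s["ee_pos"] if start is None else start[:3],float); R=Ro.from_euler("xyz",s["ee_rot"],degrees=True)
    if start is not None:R=Ro.from_euler("xyz",[180,0,start[3]],degrees=True)
    T=Ro.from_euler("xyz",[180,0,yaw],degrees=True); t=np.array([x,y,z],float)
    w=(R.inv()*T).as_rotvec()
    n=n or int(np.ceil(max(np.linalg.norm(t-p)/48,np.linalg.norm(w)/.145,1)))
    rows=[]
    for i in range(n):
        a=np.round(R.inv().apply((t-p)/(n-i))/500,3); b=np.round((R.inv()*T).as_rotvec()/(n-i)/.5,3)
        p=p+R.apply(a*500); R=R*Ro.from_rotvec(b*.5); rows.append([(a+0).tolist(),(b+0).tolist()])
    for i in range(0,n,10):print(json.dumps(rows[i:i+10]))
E
python3 - <<'E'
from h import *
c=calibration("wrist");s=state()
R=Ro.from_euler("xyz",s["ee_rot"],degrees=True).as_matrix()
print(c["mtx"].round(1).tolist(),"cam pos in tool",(R.T@(-c["R"].T@c["t"]-s["ee_pos"])).round(1),(c["R"]@R).round(2).tolist())
plan(520,-200,330,34)
E
```

```text
[[327.5, 0.0, 275.9], [0.0, 327.5, 208.6], [0.0, 0.0, 1.0]] cam pos in tool [  74.6    0.5 -158.7] [[-0.0, 1.0, -0.0], [-0.96, -0.0, -0.27], [-0.27, 0.0, 0.96]]
[[[-0.066, -0.069, -0.012], [0.0, 0.0, 0.259]], [[-0.074, -0.06, -0.012], [0.0, 0.0, 0.259]], [[-0.081, -0.05, -0.012], [0.0, 0.0, 0.259]], [[-0.087, -0.039, -0.012], [0.0, 0.0, 0.259]], [[-0.091, -0.028, -0.012], [0.0, 0.0, 0.259]], [[-0.094, -0.016, -0.012], [0.0, 0.0, 0.259]], [[-0.095, -0.003, -0.012], [0.0, 0.0, 0.259]], [[-0.095, 0.009, -0.012], [0.0, 0.0, 0.259]], [[-0.093, 0.021, -0.012], [0.0, 0.0, 0.259]], [[-0.089, 0.033, -0.012], [0.0, 0.0, 0.259]]]
[[[-0.084, 0.044, -0.012], [0.0, 0.0, 0.26]], [[-0.078, 0.055, -0.012], [0.0, 0.0, 0.259]], [[-0.07, 0.064, -0.012], [0.0, 0.0, 0.26]], [[-0.061, 0.073, -0.012], [0.0, 0.0, 0.259]], [[-0.051, 0.08, -0.012], [0.0, 0.0, 0.26]], [[-0.041, 0.087, -0.012], [0.0, 0.0, 0.259]], [[-0.029, 0.091, -0.012], [0.0, 0.0, 0.26]]]
```

>>> {"name": "send_rows", "arguments": {
  "deltas": [
    [[-0.066,-0.069,-0.012],[0,0,0.259]],
    [[-0.074,-0.06,-0.012],[0,0,0.259]],
    [[-0.081,-0.05,-0.012],[0,0,0.259]],
    [[-0.087,-0.039,-0.012],[0,0,0.259]],
    [[-0.091,-0.028,-0.012],[0,0,0.259]],
    [[-0.094,-0.016,-0.012],[0,0,0.259]],
    [[-0.095,-0.003,-0.012],[0,0,0.259]],
    [[-0.095,0.009,-0.012],[0,0,0.259]],
    [[-0.093,0.021,-0.012],[0,0,0.259]],
    [[-0.089,0.033,-0.012],[0,0,0.259]]
  ],
  "grip": 0
}}

```text
time_s: 2.5
ee_pos: [386.4, 103.3, 288.6]
ee_rot: [179.9, -0.0, 85.7]
force: [0.8, 0.5, 0.1]
gripper_width: 91.2
gripper_force: 0.0
```

>>> {"name": "send_rows", "arguments": {
  "deltas": [
    [[-0.084,0.044,-0.012],[0,0,0.26]],
    [[-0.078,0.055,-0.012],[0,0,0.259]],
    [[-0.07,0.064,-0.012],[0,0,0.26]],
    [[-0.061,0.073,-0.012],[0,0,0.259]],
    [[-0.051,0.08,-0.012],[0,0,0.26]],
    [[-0.041,0.087,-0.012],[0,0,0.259]],
    [[-0.029,0.091,-0.012],[0,0,0.26]],
    [[0,0,0],[0,0,0]],
    [[0,0,0],[0,0,0]],
    [[0,0,0],[0,0,0]]
  ]
}}

```text
time_s: 3.5
ee_pos: [519.7, -199.1, 329.8]
ee_rot: [-179.9, 0.0, 34.1]
force: [-0.5, 0.0, 0.3]
gripper_width: 91.1
gripper_force: 0.0
```

```bash
python3 - <<'E'
from h import *
s=state();c=calibration("wrist");im=grab_frame("wrist");cv2.imwrite("pics/w1.png",im[:,:,::-1]);np.savez("pics/w1.npz",**c)
print(s["time_s"],s["ee_pos"],s["ee_rot"],s["qpos"].round(1))
for nm,q in(("seat",[555,-130,30]),("dial",[546,-270,30]),("dialtop",[546,-270,63])):print(nm,proj(c,q).round(1))
for l in("dial","print","seat"):
    for r in trace("wrist",l)[:3]:print(l,r["p"],r["bbox"])
E
```

```text
3.5 [ 519.7214362  -199.13032649  329.78991801] [-1.79940810e+02  4.42569902e-03  3.40648548e+01] [-22.2  14.1  81.1   0.   84.8  33.8]
seat [[248.7 124.2]]
dial [[327.8 186.4]]
dialtop [[331.6 191.3]]
dial 0.91 [311.1, 178.9, 34.3, 35.5]
print 0.8 [241.1, 113.2, 23.2, 23.1]
print 0.64 [174.3, 51.2, 27.3, 28.0]
print 0.6 [226.7, 208.7, 19.8, 25.2]
seat 0.71 [183.8, 52.3, 201.2, 189.2]
```

View pics/w1.png

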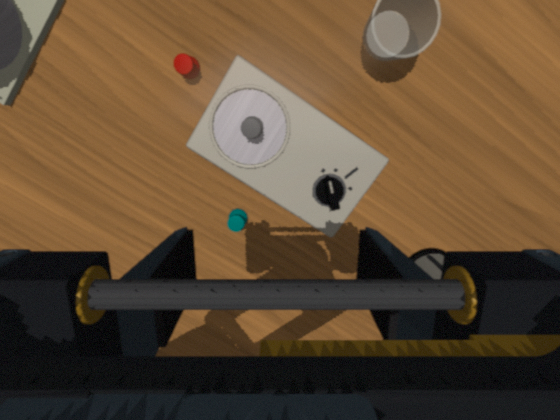

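The wrist view shows the base with corners at about (237,57), (388,160), (331,237) and (187,146). The seat with the grey print is at (250,127), the dial at (330,190) and the long mark at (351,173). Of the three print-shaped things, grey at (252,127) on the seat fits the description. Red at (185,64) and turquoise at (237,220) are on the counter, so they don't. I'll enlarge a crop to check and refine the poses.

```bash
python3 - <<'E'
from h import *
im=cv2.imread("pics/w1.png");cv2.imwrite("pics/w1c.png",cv2.resize(im[50:240,175:400],(675,570),interpolation=cv2.INTER_CUBIC))
c=dict(np.load("pics/w1.npz"))
m=trace("wrist","base")[0];print(m["p"],m["bbox"])
M=[(c,m["pixels"].astype(float))]
p,f=fit(M,lambda p:box(140,250,30,*p),[556,-192,.02],np.array([15,15,.1]));print(p,f)
def w(q,yaw=p[2]):
    cc,s=np.cos(yaw),np.sin(yaw);return np.array([cc*q[0]-s*q[1]+p[0],s*q[0]+cc*q[1]+p[1],q[2]])
print("seat",w([0,62,30]),"dial",w([-12,-78,30]))
for a in(.9,.3,-.3,-.9):print(a,proj(c,w([-12+30*np.cos(a),-78+30*np.sin(a),30])).round(1))
print(proj(c,w([0,62,30])),proj(c,w([-12,-78,30])),proj(c,w([-12,-78,63])))
P=np.vstack([w([x,y,30]) for x in(-70,70) for y in(-125,125)]);print(proj(c,P).round(1).tolist())
E
```

```text
0.95 [185.3, 57.2, 203.1, 179.6]
[ 5.53042320e+02 -1.94737854e+02  1.57754643e-02] 0.03155912689654161
seat [ 552.06428159 -132.74556869   30.        ] dial [ 542.27424814 -272.9174462    30.        ]
0.9 [[322.  169.8]]
0.3 [[334.7 169.5]]
-0.3 [[344.9 176.4]]
-0.9 [[349.  187.7]]
[[249.18707076 127.18751318]] [[327.93662955 189.62302248]] [[331.70506748 194.80416629]]
[[331.0, 238.5], [183.6, 145.2], [389.6, 159.4], [236.3, 52.5]]
```

View pics/w1c.png

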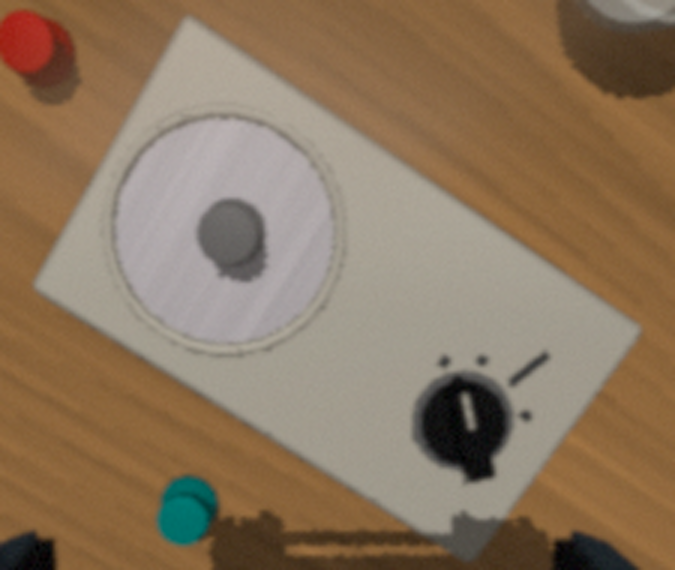

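The crop confirms the grey print centred on the seat, at (252,127). The dial pointer, a white line from (330,181) to (332.7,193.7), points between the first two dots.

```bash
python3 - <<'E'
from h import *
c=dict(np.load("pics/w1.npz"))
f=lambda u,v,z:ray(c,(175+u/3-.33,50+v/3-.33),z)
a,b=f(465,393,63),f(473,431,63);d=a-b;ang=np.arctan2(d[1],d[0]);print("pointer deg",np.degrees(ang),"value",.9-(ang-.0158))
a2,b2=f(457,378,63),f(482,478,63);d=a2-b2;print("bar deg",np.degrees(np.arctan2(d[1],d[0])),(a2+b2)/2,np.linalg.norm(d))
print("disc",f(463,420,38),"seat ring",f(223,229,34))
C=np.array([f(188,15,30),f(640,328,30),f(470,560,30),f(35,287,30)]);print(C.round(1).tolist(),C.mean(0))
print("print top",f(230,232,64))
E
```

```text
pointer deg 48.15287113150949 value 0.07537385446663203
bar deg 50.17158559964139 [ 544.36821206 -270.57010337   63.        ] 47.181814554224204
disc [ 543.75184543 -272.17470958   38.        ] seat ring [ 553.48767415 -131.91335786   34.        ]
[[619.6, -71.1, 30.0], [624.2, -316.3, 30.0], [488.1, -319.3, 30.0], [483.1, -74.1, 30.0]] [ 553.74695908 -195.1829958    30.        ]
print top [ 555.98761718 -136.66130332   64.        ]
```

```bash
python3 - <<'E'
from h import *
M=[]
for n in("scene","side"):
    grab_frame(n);r=trace(n,"lantern")[0];M.append((calibration(n),r["pixels"].astype(float)));print(r["p"],r["bbox"])
b=ray(M[1][0],(338,335),138)
print(b,fit(M,lambda p:np.vstack([circ(*p,45,0),circ(*p,45,138)]),b[:2],np.array([15,15])))
plan(543.7,-272,130,50.5)
E
```

```text
0.68 [179.2, 130.7, 25.9, 43.3]
0.74 [331.9, 218.2, 27.8, 24.2]
[ 508.6087616  -514.27100633  138.        ] (array([ 522.0358284 , -493.89620278]), np.float64(0.5493187325781517))
[[[-0.008, 0.029, 0.08], [0.0, 0.0, -0.115]], [[-0.01, 0.029, 0.08], [0.0, 0.0, -0.115]], [[-0.012, 0.028, 0.08], [0.0, 0.0, -0.115]], [[-0.013, 0.027, 0.08], [0.0, 0.0, -0.115]], [[-0.015, 0.027, 0.08], [0.0, 0.0, -0.115]]]
```

>>> {"name": "send_rows", "arguments": {
  "deltas": [
    [[-0.008,0.029,0.08],[0,0,-0.115]],
    [[-0.01,0.029,0.08],[0,0,-0.115]],
    [[-0.012,0.028,0.08],[0,0,-0.115]],
    [[-0.013,0.027,0.08],[0,0,-0.115]],
    [[-0.015,0.027,0.08],[0,0,-0.115]],
    [[0,0,0],[0,0,0]],
    [[0,0,0],[0,0,0]]
  ]
}}

```text
time_s: 4.65
ee_pos: [543.8, -272.2, 129.8]
ee_rot: [-179.9, -0.0, 50.4]
force: [0.3, -0.1, -0.3]
gripper_width: 91.1
gripper_force: 0.0
```

```bash
python3 - <<'E'
from h import *
s=state();c=calibration("wrist");im=grab_frame("wrist");cv2.imwrite("pics/w2.png",im[:,:,::-1]);np.savez("pics/w2.npz",**c)
print(s["time_s"],s["ee_pos"],s["ee_rot"],s["qpos"].round(1),proj(c,[543.7,-272,63]))
for l in("dial",):
    for r in trace("wrist",l)[:3]:print(l,r["p"],r["bbox"])
plan(543.7,-272,57,50.5)
E
```

```text
4.65 [ 543.8179524  -272.22503437  129.81866878] [-1.79923188e+02 -7.46699952e-03  5.03845463e+01] [-27.7  25.5  93.2   0.   61.3  11.9] [[275.80233317 226.16465585]]
[[[-0.001, -0.002, 0.075], [0.004, -0.001, -0.001]], [[0.0, -0.001, 0.075], [0.003, -0.001, -0.001]]]
```

View pics/w2.png

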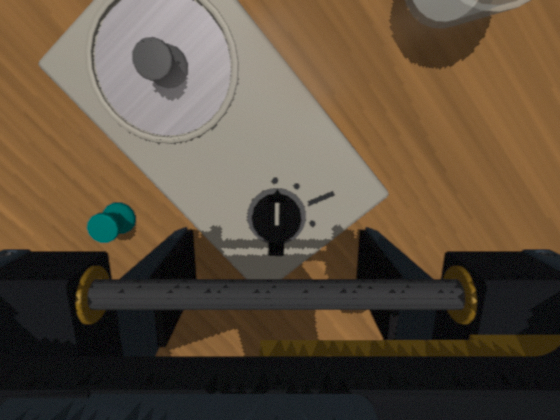

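The bar runs vertically at columns 276-277, centred between the fingers and aligned with them. I'll descend and grip it lightly.

>>> {"name": "send_rows", "arguments": {
  "deltas": [
    [[0,0,0.075],[0,0,0]],
    [[0,0,0.072],[0,0,0]],
    [[0,0,0],[0,0,0]],
    [[0,0,0],[0,0,0]]
  ]
}}

```text
time_s: 5.15
ee_pos: [544.9, -272.4, 58.4]
ee_rot: [179.9, -0.0, 50.5]
force: [-0.2, -0.1, 0.1]
gripper_width: 91.1
gripper_force: 0.0
```

>>> {"name": "send_rows", "arguments": {
  "deltas": [
    [[0,0,0],[0,0,0]],
    [[0,0,0],[0,0,0]],
    [[0,0,0],[0,0,0]],
    [[0,0,0],[0,0,0]],
    [[0,0,0],[0,0,0]],
    [[0,0,0],[0,0,0]],
    [[0,0,0],[0,0,0]],
    [[0,0,0],[0,0,0]]
  ],
  "grip": 1,
  "grip_force": 10
}}

```text
time_s: 5.95
ee_pos: [543.8, -272.3, 56.3]
ee_rot: [-180.0, -0.0, 50.5]
force: [-1.0, 0.0, -0.5]
gripper_width: 29.9
gripper_force: 0.0
```

>>> {"name": "send_rows", "arguments": {
  "deltas": [
    [[0,0,0],[0,0,0]],
    [[0,0,0],[0,0,0]],
    [[0,0,0],[0,0,0]],
    [[0,0,0],[0,0,0]],
    [[0,0,0],[0,0,0]]
  ]
}}

```text
time_s: 6.45
ee_pos: [543.9, -272.3, 56.4]
ee_rot: [-180.0, -0.0, 50.5]
force: [-0.2, -0.6, -1.2]
gripper_width: 11.5
gripper_force: 10.0
```

>>> {"name": "send_rows", "arguments": {
  "deltas": [
    [[0,0,0],[0,0,0.234]],
    [[0,0,0],[0,0,0.234]],
    [[0,0,0],[0,0,0.234]],
    [[0,0,0],[0,0,0.234]],
    [[0,0,0],[0,0,0.234]],
    [[0,0,0],[0,0,0.234]],
    [[0,0,0],[0,0,0.234]],
    [[0,0,0],[0,0,0.234]],
    [[0,0,0],[0,0,0.234]],
    [[0,0,0],[0,0,0.234]]
  ]
}}

```text
time_s: 7.45
ee_pos: [544.6, -274.5, 56.4]
ee_rot: [179.8, -0.2, -16.8]
force: [1.6, -7.1, -2.6]
gripper_width: 11.9
gripper_force: 10.0
```

>>> {"name": "send_rows", "arguments": {
  "deltas": [
    [[0,0,0],[0,0,0]],
    [[0,0,0],[0,0,0]]
  ]
}}

```text
time_s: 7.65
ee_pos: [544.6, -274.5, 56.4]
ee_rot: [179.8, -0.2, -16.5]
force: [-0.3, -5.8, -1.9]
gripper_width: 12.0
gripper_force: 10.0
```

>>> {"name": "send_rows", "arguments": {
  "deltas": [
    [[0,0,0],[0,0,0]],
    [[0,0,0],[0,0,0]],
    [[0,0,0],[0,0,0]],
    [[0,0,0],[0,0,0]],
    [[0,0,0],[0,0,0]],
    [[0,0,-0.06],[0,0,0]],
    [[0,0,-0.09],[0,0,0]],
    [[0,0,-0.09],[0,0,0]],
    [[0,0,-0.09],[0,0,0]],
    [[0,0,-0.09],[0,0,0]]
  ],
  "grip": 0
}}

```text
time_s: 8.65
ee_pos: [543.5, -272.0, 268.4]
ee_rot: [-180.0, -0.0, -16.6]
force: [0.5, -0.5, 0.2]
gripper_width: 88.8
gripper_force: 0.0
```

```bash
python3 - <<'E'
from h import *
for i in range(5): grab_frame("side")
s=state();c=calibration("wrist");im=grab_frame("wrist")
print(s["time_s"],s["ee_pos"],s["ee_rot"])
u,v=proj(c,[543.7,-272,50])[0].astype(int);print(u,v)
a=im[max(0,v-90):v+60,max(0,u-100):u+100,::-1];cv2.imwrite("pics/w3.png",cv2.resize(a,None,fx=3,fy=3,interpolation=cv2.INTER_CUBIC))
plan(466,232,270,0)
E
```

```text
8.9 [ 543.37283912 -271.99938916  265.75399544] [-1.79981230e+02  6.68745263e-02 -1.65651861e+01]
276 184
[[[-0.04, -0.084, -0.001], [0.0, 0.001, -0.053]], [[-0.037, -0.085, -0.001], [0.0, 0.0, -0.053]], [[-0.035, -0.086, -0.001], [0.0, 0.001, -0.052]], [[-0.033, -0.087, -0.001], [0.0, 0.0, -0.053]], [[-0.03, -0.087, -0.001], [0.0, 0.001, -0.052]], [[-0.028, -0.088, -0.001], [0.0, 0.0, -0.053]], [[-0.026, -0.089, -0.001], [0.0, 0.001, -0.052]], [[-0.024, -0.09, 0.0], [-0.001, 0.0, -0.053]], [[-0.021, -0.09, -0.001], [0.0, 0.001, -0.052]], [[-0.019, -0.091, 0.0], [-0.001, 0.0, -0.053]]]
[[[-0.016, -0.091, -0.001], [0.0, 0.001, -0.052]]]
```

View pics/w3.png

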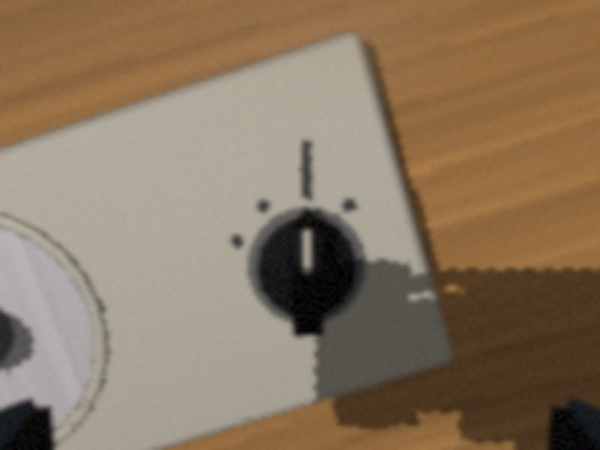

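The pointer lines up with the long mark, with the line at (305,170) in the crop. Next I'll move over the covers.

```bash
python3 - <<'E'
from h import *
print(ray(calibration("side"),(234,157),0))
plan(466,232,300,60)
E
```

```text
[638.51021378 452.37672587   0.        ]
[[[-0.04, -0.084, -0.006], [0.0, 0.0, -0.243]], [[-0.029, -0.088, -0.006], [-0.001, 0.0, -0.243]], [[-0.018, -0.091, -0.006], [-0.001, 0.0, -0.243]], [[-0.007, -0.092, -0.006], [-0.001, 0.001, -0.243]], [[0.004, -0.093, -0.006], [0.0, 0.001, -0.243]], [[0.015, -0.091, -0.007], [0.0, 0.0, -0.243]], [[0.026, -0.089, -0.006], [-0.001, 0.0, -0.243]], [[0.037, -0.085, -0.007], [0.0, 0.001, -0.243]], [[0.047, -0.08, -0.007], [-0.001, 0.0, -0.243]], [[0.056, -0.073, -0.006], [0.0, 0.001, -0.243]]]
[[[0.065, -0.066, -0.007], [-0.001, 0.0, -0.243]]]
```

>>> {"name": "send_rows", "arguments": {
  "deltas": [
    [[-0.04,-0.084,-0.006],[0,0,-0.243]],
    [[-0.029,-0.088,-0.006],[0,0,-0.243]],
    [[-0.018,-0.091,-0.006],[0,0,-0.243]],
    [[-0.007,-0.092,-0.006],[0,0,-0.243]],
    [[0.004,-0.093,-0.006],[0,0,-0.243]],
    [[0.015,-0.091,-0.007],[0,0,-0.243]],
    [[0.026,-0.089,-0.006],[0,0,-0.243]],
    [[0.037,-0.085,-0.007],[0,0,-0.243]],
    [[0.047,-0.08,-0.007],[0,0,-0.243]],
    [[0.056,-0.073,-0.006],[0,0,-0.243]]
  ]
}}

```text
time_s: 9.95
ee_pos: [472.2, 187.0, 296.2]
ee_rot: [-179.9, 0.2, 53.3]
force: [0.8, -0.2, 0.3]
gripper_width: 91.0
gripper_force: 0.0
```

>>> {"name": "send_rows", "arguments": {
  "deltas": [
    [[0.065,-0.066,-0.007],[0,0,-0.243]],
    [[0,0,0],[0,0,0]],
    [[0,0,0],[0,0,0]],
    [[0,0,0],[0,0,0]]
  ]
}}

```text
time_s: 10.35
ee_pos: [466.5, 230.3, 300.2]
ee_rot: [-179.9, 0.1, 59.9]
force: [-0.0, 0.4, 0.0]
gripper_width: 91.1
gripper_force: 0.0
```

```bash
python3 - <<'E'
from h import *
s=state();c=calibration("wrist");im=grab_frame("wrist");cv2.imwrite("pics/w4.png",im[:,:,::-1]);np.savez("pics/w4.npz",**c)
print(s["time_s"],s["ee_pos"],s["ee_rot"],s["qpos"].round(1),proj(c,[466,232,127]),proj(c,[466,232,70]))
for l in("shield","dome","collar_top"):
    for r in trace("wrist",l)[:2]:
        print(l,r["p"],r["bbox"])
        if l=="shield" and r["p"]>.5:
            print(fit([(c,r["pixels"].astype(float))],lambda p:np.vstack([circ(*p,57,13),circ(*p,57,70),circ(*p,19,96)]),[466,232],np.array([10,10])))
E
```

```text
10.35 [466.48508954 230.25410557 300.21575839] [-1.79933073e+02  1.40979512e-01  5.99340578e+01] [25.  11.2 89.  -0.  79.9 55.1] [[274.81048602 192.15620191]] [[275.01547419 181.79596588]]
shield 0.63 [226.2, 138.7, 95.0, 91.6]
(array([461.82358696, 231.02528603]), np.float64(0.06499427143644065))
dome 0.69 [263.7, 176.0, 17.9, 28.0]
collar_top 0.85 [223.7, 132.4, 94.7, 97.1]
```

View pics/w4.png

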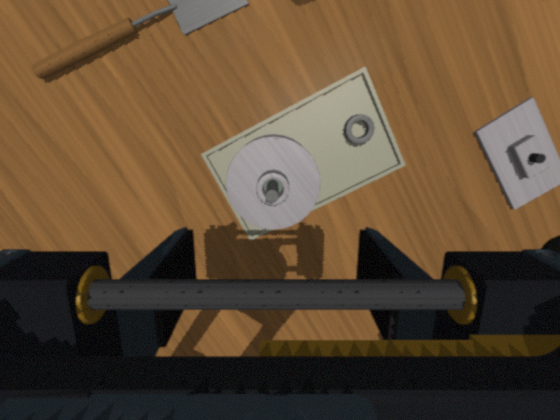

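The view shows the nested covers with the stem at about (272,189), the steel ring adapter at (359,129), and the build plate at the right. I'll convert the stem and roof pixels to positions.

```bash
python3 - <<'E'
from h import *
c=dict(np.load("pics/w4.npz"));im=cv2.imread("pics/w4.png");g=cv2.cvtColor(im,cv2.COLOR_BGR2GRAY)
G=cv2.resize(g[120:245,215:330],None,fx=4,fy=4,interpolation=cv2.INTER_CUBIC)
for lo,hi,nm,z in((170,200,"roof",70),(62,82,"collar",96)):
    h=cv2.HoughCircles(cv2.GaussianBlur(G,(7,7),2),cv2.HOUGH_GRADIENT_ALT if False else cv2.HOUGH_GRADIENT,1,200,param1=80,param2=15,minRadius=lo,maxRadius=hi)
    if h is not None:
        u,v,r=h[0,0];px=(215+u/4-.4,120+v/4-.4);print(nm,px,r/4,ray(c,px,z))
for px,z in(((272,190),127),((272,188),96)):print(ray(c,px,z))
cv2.imwrite("pics/w4c.png",cv2.resize(im[160:215,240:305],None,fx=9,fy=9,interpolation=cv2.INTER_CUBIC))
E
```

```text
collar (np.float32(272.725), np.float32(185.725)) 16.425 [464.08775224 233.6571927   96.        ]
[464.62950696 235.43244553 127.        ]
[462.06157132 231.80704663  96.        ]
```

View pics/w4c.png

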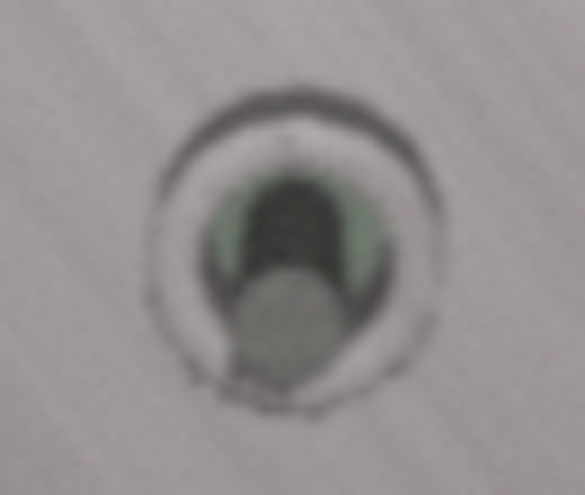

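The enlarged crop shows the stem's top disc at (271.6,195.9) and the collar ring centred at (272.3,188.7) in image pixels.

```bash
python3 - <<'E'
from h import *
c=dict(np.load("pics/w4.npz"))
print(ray(c,(271.6,195.9),127),ray(c,(272.3,188.7),96))
plan(463.5,230,180,60)
plan(463.5,230,113,60,start=[463.5,230,180,60])
E
```

```text
[461.10987576 230.22652363 127.        ] [461.9482752  230.94009465  96.        ]
[[[-0.001, -0.002, 0.081], [0.0, 0.0, -0.001]], [[-0.001, -0.002, 0.081], [0.0, 0.0, -0.002]], [[-0.001, -0.002, 0.081], [0.0, 0.001, -0.001]]]
[[[0.0, 0.0, 0.067], [0.0, 0.0, 0.0]], [[0.0, 0.0, 0.067], [0.0, 0.0, 0.0]]]
```

>>> {"name": "send_rows", "arguments": {
  "deltas": [
    [[-0.005,-0.009,0.08],[0,0,0]],
    [[0,0,0.09],[0,0,0]],
    [[0,0,0.08],[0,0,0]],
    [[0,0,0.07],[0,0,0]],
    [[0,0,0.054],[0,0,0]],
    [[0,0,0],[0,0,0]],
    [[0,0,0],[0,0,0]]
  ]
}}

```text
time_s: 11.25
ee_pos: [462.2, 231.0, 115.0]
ee_rot: [180.0, -0.0, 59.9]
force: [-0.2, 0.7, 0.8]
gripper_width: 91.1
gripper_force: 0.0
```

>>> {"name": "send_rows", "arguments": {
  "deltas": [
    [[0,0,0],[0,0,0]],
    [[0,0,0],[0,0,0]],
    [[0,0,0],[0,0,0]],
    [[0,0,0],[0,0,0]],
    [[0,0,0],[0,0,0]],
    [[0,0,0],[0,0,0]],
    [[0,0,0],[0,0,0]],
    [[0,0,0],[0,0,0]],
    [[0,0,0],[0,0,0]],
    [[0,0,0],[0,0,0]]
  ],
  "grip": 1,
  "grip_force": 40
}}

```text
time_s: 12.25
ee_pos: [461.6, 231.3, 114.4]
ee_rot: [-180.0, 0.0, 60.0]
force: [-0.8, 0.4, 0.2]
gripper_width: 14.1
gripper_force: 0.0
```

>>> {"name": "send_rows", "arguments": {
  "deltas": [
    [[0,0,0],[0,0,0]],
    [[0,0,0],[0,0,0]],
    [[0,0,0],[0,0,0]]
  ]
}}

```text
time_s: 12.55
ee_pos: [461.6, 231.4, 114.4]
ee_rot: [180.0, -0.0, 60.0]
force: [-0.1, 0.2, -1.2]
gripper_width: 12.9
gripper_force: 40.0
```

>>> {"name": "send_rows", "arguments": {
  "deltas": [
    [[0,0,-0.01],[0,0,0]],
    [[0,0,-0.02],[0,0,0]],
    [[0,0,-0.03],[0,0,0]],
    [[0,0,-0.04],[0,0,0]],
    [[0,0,-0.05],[0,0,0]],
    [[0,0,-0.05],[0,0,0]],
    [[0,0,-0.05],[0,0,0]],
    [[0,0,-0.03],[0,0,0]],
    [[0,0,-0.01],[0,0,0]],
    [[0,0,0],[0,0,0]]
  ]
}}

```text
time_s: 13.55
ee_pos: [461.6, 231.4, 260.1]
ee_rot: [180.0, -0.1, 60.0]
force: [1.0, 0.2, -4.4]
gripper_width: 13.1
gripper_force: 40.0
```

```bash
python3 - <<'E'
from h import *
s=state();print(s["ee_pos"],s["force"],s["gripper_width"])
plan(553,-132.3,260,60,n=18)
E
```

```text
[461.62906287 231.37236895 260.09420306] [ 1.0019307   0.21672919 -4.384684  ] 13.110186957677207
[[[-0.03, 0.029, 0.0], [0.0, 0.0, 0.0]], [[-0.03, 0.029, 0.0], [0.0, 0.0, 0.0]], [[-0.03, 0.029, 0.0], [0.0, 0.0, 0.0]], [[-0.03, 0.029, 0.0], [0.0, 0.0, 0.0]], [[-0.03, 0.029, 0.0], [0.0, 0.0, 0.0]], [[-0.03, 0.029, 0.0], [0.0, 0.0, 0.0]], [[-0.03, 0.029, 0.0], [0.0, 0.0, 0.0]], [[-0.03, 0.029, 0.0], [0.0, 0.0, 0.0]], [[-0.03, 0.029, 0.0], [0.0, 0.0, 0.0]], [[-0.03, 0.029, 0.0], [0.0, 0.0, 0.0]]]
[[[-0.03, 0.029, 0.0], [0.0, 0.0, 0.0]], [[-0.03, 0.029, 0.0], [0.0, 0.0, 0.0]], [[-0.03, 0.029, 0.0], [0.0, 0.0, 0.0]], [[-0.03, 0.029, 0.0], [0.0, 0.0, 0.0]], [[-0.03, 0.029, 0.0], [0.0, -0.001, 0.0]], [[-0.03, 0.029, 0.0], [0.0, 0.0, 0.0]], [[-0.029, 0.029, 0.0], [0.001, -0.001, 0.0]], [[-0.03, 0.029, 0.0], [0.0, 0.0, 0.0]]]
```

Force is −4.4 N, about 0.45 kg, so both covers are held. I'll carry them over with smooth acceleration.

>>> {"name": "send_rows", "arguments": {
  "deltas": [
    [[-0.01,0.01,0],[0,0,0]],
    [[-0.02,0.02,0],[0,0,0]],
    [[-0.03,0.029,0],[0,0,0]],
    [[-0.035,0.033,0],[0,0,0]],
    [[-0.035,0.033,0],[0,0,0]],
    [[-0.035,0.033,0],[0,0,0]],
    [[-0.035,0.033,0],[0,0,0]],
    [[-0.035,0.033,0],[0,0,0]],
    [[-0.035,0.033,0],[0,0,0]],
    [[-0.035,0.033,0],[0,0,0]]
  ]
}}

```text
time_s: 14.55
ee_pos: [510.5, 24.5, 258.5]
ee_rot: [-179.9, 0.1, 60.0]
force: [-0.6, 0.2, -3.2]
gripper_width: 12.7
gripper_force: 40.0
```

>>> {"name": "send_rows", "arguments": {
  "deltas": [
    [[-0.035,0.033,0],[0,0,0]],
    [[-0.035,0.033,0],[0,0,0]],
    [[-0.035,0.033,0],[0,0,0]],
    [[-0.035,0.033,0],[0,0,0]],
    [[-0.035,0.033,0],[0,0,0]],
    [[-0.03,0.029,0],[0,0,0]],
    [[-0.02,0.02,0],[0,0,0]],
    [[-0.01,0.01,0],[0,0,0]],
    [[0,0,0],[0,0,0]],
    [[0,0,0],[0,0,0]]
  ]
}}

```text
time_s: 15.55
ee_pos: [548.9, -130.5, 259.2]
ee_rot: [-179.9, -0.0, 60.0]
force: [-0.4, -0.2, -4.2]
gripper_width: 12.9
gripper_force: 40.0
```

```bash
python3 - <<'E'
from h import *
s=state();print(s["time_s"],s["ee_pos"],s["ee_rot"],s["force"],s["gripper_width"])
plan(553,-132.3,160,60,n=4)
c=calibration("wrist");im=grab_frame("wrist");cv2.imwrite("pics/w5.png",im[:,:,::-1]);np.savez("pics/w5.npz",**c)
m=trace("wrist","base");print([ (r["p"],r["bbox"]) for r in m[:2]])
E
```

```text
15.55 [ 548.88861678 -130.47088847  259.19658479] [-1.79934917e+02 -2.55504117e-02  6.00119470e+01] [-0.3663161  -0.15261739 -4.23574931] 12.930156680314866
[[[0.0, 0.002, 0.05], [-0.001, 0.0, 0.0]], [[0.0, 0.002, 0.049], [0.0, 0.0, 0.0]], [[0.0, 0.003, 0.05], [-0.001, 0.0, 0.0]], [[0.001, 0.002, 0.049], [0.0, -0.001, 0.0]]]
[(0.88, [206.2, 110.2, 179.5, 142.9])]
```

View pics/w5.png

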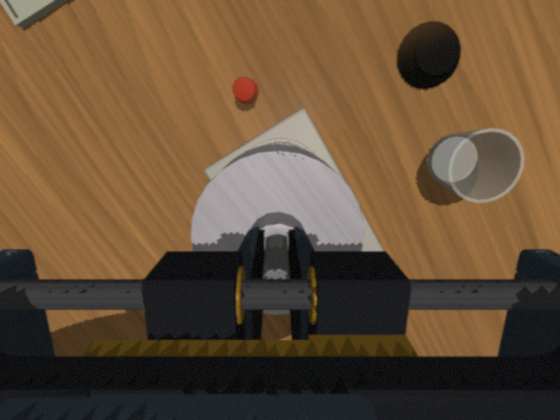

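The view shows the nested covers hanging over the seat, with base corners visible at (305,109) and (207,174). I'll check those against the estimated base pose.

```bash
python3 - <<'E'
from h import *
c=dict(np.load("pics/w5.npz"))
A,B=ray(c,(305,109),30),ray(c,(207,174),30);print(A,B,np.linalg.norm(A-B))
d=(A-B)/np.linalg.norm(A-B);n=np.array([d[1],-d[0],0]);print("yaw",np.degrees(np.arctan2(d[1],d[0])),"seat",(A+B)/2+n*63)
E
```

```text
[620.18933625 -72.48472455  30.        ] [483.23522836 -79.17633633  30.        ] 137.11748734494861
yaw 2.7972614629973314 seat [ 554.78681021 -138.75546412   30.        ]
```

```bash
cat >e.py <<'E'
from h import *
from scipy.ndimage import map_coordinates
L=np.array([[-70,-125],[70,-125],[70,125],[-70,125]],float)
def pts(f,p,rows):
    c=dict(np.load(f"pics/{f}.npz"));g=cv2.GaussianBlur(cv2.cvtColor(cv2.imread(f"pics/{f}.png"),cv2.COLOR_BGR2LAB)[:,:,2].astype(float),(0,0),.8)
    co,s=np.cos(p[2]),np.sin(p[2]);R=np.array([[co,-s],[s,co]]);out=[]
    for k in range(4):
        a,b=L[k],L[(k+1)%4];n=np.array([(b-a)[1],-(b-a)[0]])/np.linalg.norm(b-a)
        for t in np.linspace(.06,.94,40):
            q=a+t*(b-a);o=np.arange(-9,9.1,.25)
            W=np.c_[(q+o[:,None]*n)@R.T+p[:2],np.full(len(o),30.)];uv=proj(c,W)
            if not rows(uv.mean(0)):continue
            v=np.gradient(map_coordinates(g,[uv[:,1],uv[:,0]],order=1));i=v.argmax()
            if v[i]>.8 and 2<i<len(o)-3: out.append((k,q,n,W[i,:2]))
    return out
for f,rows in(("w1",lambda u:True),("w5",lambda u:(u[1]<172 and u[0]<325) or (u[0]>365 and u[1]<240))):
    p=np.array([553.5,-195,.017])
    for it in range(3):
        P=pts(f,p,rows)
        def res(x):
            co,s=np.cos(x[2]),np.sin(x[2]);R=np.array([[co,-s],[s,co]])
            return [((w-x[:2])@R-q)@n for k,q,n,w in P]
        r=least_squares(res,p,loss="soft_l1",f_scale=.7);p=r.x
    res_=np.array(res(p));print(f,p,len(P),[(k,sum(a[0]==k for a in P),round(float(np.median([e for a,e in zip(P,res_) if a[0]==k] or [9])),2)) for k in range(4)])
    print("seat",p[0]-62*np.sin(p[2]),p[1]+62*np.cos(p[2]))
E
python3 e.py
```

```text
w1 [ 5.53304781e+02 -1.95272720e+02  2.02361293e-02] 152 [(0, 33, -0.26), (1, 40, 0.01), (2, 40, -0.12), (3, 39, -0.0)]
seat 552.0502266228734 -133.2854141385424
w5 [ 5.53350365e+02 -1.94925044e+02  2.02426069e-02] 53 [(0, 0, 9.0), (1, 13, 0.02), (2, 40, 0.02), (3, 0, 9.0)]
seat 552.0954090316845 -132.93774632927182
```

Two independent fits agree on the seat at (552.1, −133.1). I'll align over it and descend to 15 mm above the seat.

>>> {"name": "send_rows", "arguments": {
  "deltas": [
    [[0,0.004,0],[0,0,0]],
    [[0.001,0.004,0.01],[0,0,0]],
    [[0,0,0.03],[0,0,0]],
    [[0,0,0.04],[0,0,0]],
    [[0,0,0.04],[0,0,0]],
    [[0,0,0.04],[0,0,0]],
    [[0,0,0.03],[0,0,0]],
    [[0,0,0.02],[0,0,0]],
    [[0,0,0],[0,0,0]],
    [[0,0,0],[0,0,0]]
  ]
}}

```text
time_s: 16.65
ee_pos: [553.4, -132.5, 154.8]
ee_rot: [180.0, -0.0, 60.0]
force: [0.4, -0.1, -3.9]
gripper_width: 13.1
gripper_force: 40.0
```

>>> {"name": "send_rows", "arguments": {
  "deltas": [
    [[0,-0.001,0.006],[0,0,0]],
    [[0,0,0.006],[0,0,0]],
    [[0,0,0.006],[0,0,0]],
    [[0,0,0.004],[0,0,0]],
    [[0,0,0.003],[0,0,0]],
    [[0,0,0],[0,0,0]],
    [[0,0,0],[0,0,0]]
  ]
}}

```text
time_s: 17.35
ee_pos: [552.6, -132.3, 142.0]
ee_rot: [180.0, -0.0, 60.0]
force: [-0.5, -0.1, -3.4]
gripper_width: 12.9
gripper_force: 40.0
```

>>> {"name": "send_rows", "arguments": {
  "deltas": [
    [[0,0,0.002],[0,0,0]],
    [[0,0,0],[0,0,0]],
    [[0,0,0],[0,0,0]]
  ]
}}

```text
time_s: 17.65
ee_pos: [552.5, -132.3, 141.0]
ee_rot: [180.0, -0.0, 60.0]
force: [-0.4, 0.6, -3.9]
gripper_width: 12.8
gripper_force: 40.0
```

>>> {"name": "send_rows", "arguments": {
  "deltas": [
    [[0,0,0.002],[0,0,0]],
    [[0,0,0],[0,0,0]],
    [[0,0,0],[0,0,0]]
  ]
}}

```text
time_s: 17.95
ee_pos: [552.5, -132.3, 139.9]
ee_rot: [-180.0, -0.0, 60.0]
force: [0.3, -0.9, -3.4]
gripper_width: 13.3
gripper_force: 40.0
```

>>> {"name": "send_rows", "arguments": {
  "deltas": [
    [[0,0,0.002],[0,0,0]],
    [[0,0,0],[0,0,0]],
    [[0,0,0],[0,0,0]]
  ]
}}

```text
time_s: 18.25
ee_pos: [552.7, -132.3, 139.4]
ee_rot: [180.0, -0.0, 60.0]
force: [-1.1, 0.7, 0.3]
gripper_width: 13.2
gripper_force: 40.0
```

Contact came at the expected height, 139.4, and the seat is carrying the weight. Releasing.

>>> {"name": "send_rows", "arguments": {
  "deltas": [
    [[0,0,0],[0,0,0]],
    [[0,0,0],[0,0,0]],
    [[0,0,0],[0,0,0]],
    [[0,0,0],[0,0,0]],
    [[0,0,0],[0,0,0]],
    [[0,0,0],[0,0,0]],
    [[0,0,0],[0,0,0]],
    [[0,0,0],[0,0,0]],
    [[0,0,0],[0,0,0]],
    [[0,0,0],[0,0,0]]
  ],
  "grip": 0
}}

```text
time_s: 19.25
ee_pos: [552.5, -132.3, 138.9]
ee_rot: [-180.0, -0.0, 60.0]
force: [0.4, -1.0, 0.3]
gripper_width: 89.6
gripper_force: 0.0
```

>>> {"name": "send_rows", "arguments": {
  "deltas": [
    [[0,0,-0.06],[0,0,0]],
    [[0,0,-0.08],[0,0,0]],
    [[0,0,-0.08],[0,0,0]],
    [[0,0,-0.08],[0,0,0]],
    [[0,0,0],[0,0,0]],
    [[0,0,0],[0,0,0]]
  ]
}}

```text
time_s: 19.85
ee_pos: [552.6, -132.3, 289.6]
ee_rot: [179.9, -0.0, 60.0]
force: [-1.1, 0.7, -0.8]
gripper_width: 91.4
gripper_force: 0.0
```

```bash
python3 - <<'E'
from h import *
s=state();c=calibration("wrist");im=grab_frame("wrist");cv2.imwrite("pics/w6.png",im[:,:,::-1]);np.savez("pics/w6.npz",**c)
u,v=proj(c,[552.1,-133.1,121])[0].astype(int);print(s["time_s"],s["ee_pos"],s["ee_rot"],u,v)
print("expect collar,stem",proj(c,[552.1,-133.1,121]),proj(c,[552.1,-133.1,152]))
cv2.imwrite("pics/w6c.png",cv2.resize(im[v-50:v+40,u-60:u+60,::-1],None,fx=6,fy=6,interpolation=cv2.INTER_CUBIC))
E
```

```text
19.85 [ 552.64254165 -132.33641629  289.61203705] [ 1.79902265e+02 -3.33613399e-02  6.00079920e+01] 275 195
expect collar,stem [[275.49798428 195.75455547]] [[275.51771909 203.27028195]]
```

View pics/w6c.png

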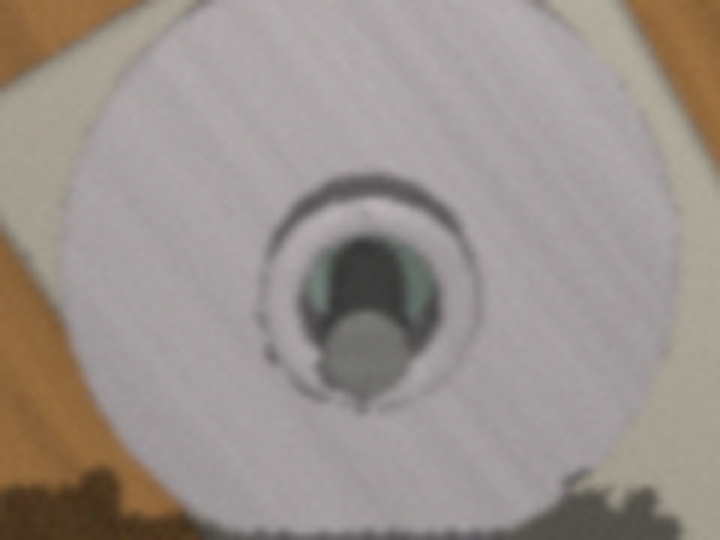

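The covers are seated. The stem is at (275.4,203.4), within 0.5 px of where it should be, and the collar centre is at (276.3,194.6), about 1 mm off the stem. Next I'll grasp the collar.

>>> {"name": "send_rows", "arguments": {
  "deltas": [
    [[0,0.001,0.05],[0,0,0]],
    [[0,0,0.08],[0,0,0]],
    [[0,0,0.08],[0,0,0]],
    [[0,0,0.07],[0,0,0]],
    [[0,0,0.04],[0,0,0]],
    [[0,0,0.02],[0,0,0]],
    [[0,0,0.008],[0,0,0]],
    [[0,0,0],[0,0,0]],
    [[0,0,0],[0,0,0]]
  ]
}}

```text
time_s: 20.8
ee_pos: [553.7, -132.7, 115.9]
ee_rot: [179.9, -0.0, 60.0]
force: [-0.5, 0.5, 0.4]
gripper_width: 91.5
gripper_force: 0.0
```

>>> {"name": "send_rows", "arguments": {
  "deltas": [
    [[0,0,0],[0,0,0]],
    [[0,0,0],[0,0,0]],
    [[0,0,0],[0,0,0]],
    [[0,0,0],[0,0,0]],
    [[0,0,0],[0,0,0]],
    [[0,0,0],[0,0,0]],
    [[0,0,0],[0,0,0]],
    [[0,0,0],[0,0,0]],
    [[0,0,0],[0,0,0]],
    [[0,0,0],[0,0,0]]
  ],
  "grip": 1,
  "grip_force": 30
}}

```text
time_s: 21.8
ee_pos: [553.0, -132.6, 114.9]
ee_rot: [180.0, -0.0, 60.0]
force: [0.2, -0.2, -0.6]
gripper_width: 36.6
gripper_force: 30.0
```

>>> {"name": "send_rows", "arguments": {
  "deltas": [
    [[0,0,-0.006],[0,0,0]],
    [[0,0,-0.01],[0,0,0]],
    [[0,0,-0.01],[0,0,0]],
    [[0,0,-0.01],[0,0,0]],
    [[0,0,0],[0,0,0]]
  ]
}}

```text
time_s: 22.3
ee_pos: [553.5, -132.7, 134.0]
ee_rot: [179.9, -0.0, 60.0]
force: [-0.7, 0.4, -2.3]
gripper_width: 36.4
gripper_force: 30.0
```

>>> {"name": "send_rows", "arguments": {
  "deltas": [
    [[0,0,-0.02],[0,0,0]],
    [[0,0,-0.03],[0,0,0]],
    [[0,0,-0.04],[0,0,0]],
    [[0,0,-0.04],[0,0,0]],
    [[0,0,-0.04],[0,0,0]],
    [[0,0,-0.04],[0,0,0]],
    [[0,0,-0.04],[0,0,0]],
    [[0,0,-0.03],[0,0,0]],
    [[0,0,-0.02],[0,0,0]],
    [[0,0,-0.01],[0,0,0]]
  ]
}}

```text
time_s: 23.3
ee_pos: [553.1, -132.6, 289.1]
ee_rot: [179.9, -0.0, 60.0]
force: [-0.1, -0.1, -2.2]
gripper_width: 37.2
gripper_force: 30.0
```

>>> {"name": "send_rows", "arguments": {
  "deltas": [
    [[0,0,0],[0,0,0]],
    [[0,0,0],[0,0,0]],
    [[0,0,0],[0,0,0]],
    [[0,0,0],[0,0,0]],
    [[0,0,0],[0,0,0]]
  ]
}}

```text
time_s: 23.8
ee_pos: [552.8, -132.5, 287.5]
ee_rot: [-180.0, 0.0, 60.0]
force: [-0.6, -0.6, -1.4]
gripper_width: 36.9
gripper_force: 30.0
```

```bash
python3 - <<'E'
from h import *
c=calibration("side");grab_frame("side")
for l in("dome","shield"):
    for r in trace("side",l)[:2]:print(l,round(r["p"],2),r["bbox"])
print("expect dome",np.round([proj(c,np.vstack([circ(552.1,-133.1,45,30),circ(552.1,-133.1,7,152)])).min(0),proj(c,np.vstack([circ(552.1,-133.1,45,30),circ(552.1,-133.1,7,152)])).max(0)],1))
s=state();print(s["time_s"],s["force"],s["gripper_force"],s["qvel"].round(2))
print(job_done())
E
```

```text
dome 0.93 [263.4, 217.7, 34.1, 51.9]
dome 0.44 [303.8, 184.8, 35.6, 30.2]
shield 0.78 [255.2, 171.1, 48.9, 45.9]
expect dome [[262.5 217.2]
 [295.6 265.6]]
23.95 [ 0.18537538 -0.11365461 -2.37338749] 29.999502087011933 [ 0.09 -0.02 -0.09 -0.04  0.06 -0.09]
the job is handed in; nothing more can be done
None
```

I handed the job in at 24 s: the dial is at its long mark, the dome is home on the seat over the print, and the arm is holding the shield about 180 mm above the seat face. The final side picture put the dome where expected and the wrist force matched the shield's weight alone. I didn't check the print after covering it, and the hand-in returned no verdict.

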